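Close the tea jar with its double lid, then lift off the measuring cap

TASK

The tea jar's double lid (a wooden inner lid with the steel measuring cap sitting over it) stands on the steel tray: carry the two lids together, cap still on, to the open jar, lower them into its mouth and press down until the inner lid is fully home. Then take the steel cap alone straight up off it, leaving the inner lid shut and undisturbed, and finish holding the cap still and upright, open side down, above the jar with a clear gap of about 10 cm under it; do not put it down or let go. Leave the two cups and the teaspoon where they are.

Things in the scene. Friction and masses are not known exactly. Their poses are not given: they have to be found in the camera images.
- jar_mouth (a point): Centre of the rim of the fixed tea jar's upright steel neck, 130 mm above the counter, z up. Neck: 56 mm outside, 48 mm bore, from 100 to 130 mm height; below it a glass body 94 mm across. A black seal collar (55 mm outside, 49 mm inside) stands up to 5 mm proud of the rim; the inner lid's plug goes through it with 2.5 mm clearance all round and the flange lands on it.
- seal (a joint): How far the jar's seal collar is pushed down, m: 0 is 5 mm proud, 0.005 is flush with the neck's rim, lid fully home (0.004 counts). Starts at 0 to 0.0008. It stays up under the lids' weight, slides down stiffly at about 7 N, stops hard at 0.005 and stays down by itself.
- inner_flange (a point): Centre of the wooden inner lid's flange, z up: a disc 64 mm across, 12 mm thick, the pair's widest part; grip its edge to carry both lids. A cork plug 43 mm across, tapering to 34, reaches 30 mm below this point and stands on the tray. On top a 38 mm step, 4 high, and a small knob, under the cap. 0.09-0.18 kg. Home in the jar, this point is 6 mm above jar_mouth (up to 11 on the raised collar).
- cap_center (a point): Centre of the steel outer cap, half-way up; axes fixed in the cap, z up. A plain cup turned upside down, 50 mm outside, 34 mm tall, flat closed top, 4 mm walls, open below; it sits loosely on top of the inner lid's flange, over its step, with this point 23 mm above inner_flange, and simply lifts off. 0.05 to 0.1 kg.
- tray: Steel tray 190 mm (its x) by 270 mm (its y), 3 mm floor, rim 10 mm high; origin at the centre of its underside. Does not move. The double lid stands on the half towards its +y, the teaspoon lies on the half towards its -y.
- spoon: Steel teaspoon 135 mm long lying on the tray roughly along the tray's x; to be left alone.
- cup1: Maroon ceramic cup, 76 mm across the rim, 70 mm tall, upright, origin at the centre of its underside; to be left alone.
- cup2: A second cup just like cup1.
Not all that is in view belongs to the job. What is meant by the part that bears cap_center is not yellow, and is the smaller of those in its own colour.

How it is judged:
By the outcome, as a careful person would: the job done as asked, in the order asked, and still so for the second after the job is handed in, while the arm keeps its last pose, push and grip.
It also fails if it takes over 64 s, if anything falls off the work surface, if the arm or the gripper's body presses on something with over 40 N, if the wrist force passes 120 N, or if a joint passes its speed limit or range.

ROBOT

A 6-joint arm with a two-finger parallel gripper is mounted at the origin on the work surface. World frame = base frame: x ahead of the robot, y to its left, z up, the work surface at z = 0. Lengths are in mm, angles in rad, forces in N, time in s.
With the tool pointing down it reaches from about 300 to 1000 mm from the base axis. Payload 5.1 kg.
Tool frame: the origin (TCP) lies on the centre line of the jaws, within the pads' length; the fingertips stand 14 mm ahead of it and the grasp point (between the pads) lies 5 mm behind it; x points along the fingers, y is the direction in which the jaws open and shut, and the axes are right-handed (so a half turn about x gives the same grasp; the last joint's range is limited). The gripper opens to 95 mm and grips with 3 to 60 N. Pads are 20 mm wide; open, the fingers measure 119 mm over their backs; the gripper's body (75 mm by 180 mm) begins 59 mm behind the grasp point.
Start: joints at [1.249, 0.124, 1.65, -0, 1.367, -0.083], TCP at [153.771, 631.537, 228.656] pointing down, gripper open.
Joint ranges: [-2.61, 2.61], [-1.02, 2.33], [0.03, 2.71], [-1.35, 4.49], [0.32, 2.68], [-2.91, 2.91]. Speed limits (rad/s): [2.57, 2.57, 3.14, 3.14, 3.14, 3.14].

INTERFACE

Orientations are given as a 3x3 rotation matrix whose columns are the frame's x, y, z axes.
In Python, from workcell import manip, telemetry, viewer, workorder gives the robot as it stands. Calls block until the motion is done:
- manip.move_ptp(position, orientation): joint-space move of the TCP to a pose.
- manip.move_linear(position, ori=None, max_speed=150, contact_N=None): straight line of the TCP; ori=None keeps the orientation; max_speed is the mean speed in mm/s. With contact_N (N) it stops when the force on the tool has changed by that much, and returns True; else False.
- manip.move_j(angles): joint-space move.
- manip.let_go() and manip.grab(f_grip=None): open the fingers fully, or close them until they stop; f_grip is the grip in N (None keeps the last).
- manip.hold(seconds).
- manip.inverse_kinematics(position, orientation): joint angles nearest the present ones, or None.
- telemetry.read_state(): the state.
- viewer.camera(name): name is "side" or "top" or "wrist"; returns the picture (420x560x3 uint8, blue, green, red); there is no depth.
- viewer.camera_params(name): a dict with "vfov" (degrees; the focal length in pixels is half the picture's height over the tangent of half this angle, whatever the lens; pixels are square), "cx", "cy" (the principal point, pixels), "rvec" (rotation vector, rad) and "tvec" (3), from world to camera coordinates, as OpenCV has them. Camera axes: x right, y down, z forward; pixel columns grow to the right and rows downward; lengths in mm; the calibration is good to about 2 mm. The wrist camera is an equidistant fisheye: a pixel r from the principal point sees the ray r / f radians off the axis. A picture is of the moment at which its call begins: read the wrist's pose just before it. camera_params takes no time and is no camera call; for the wrist camera it gives the pose at the moment of the call.
A pose or a line that the arm cannot do raises manip.PlanningError and nothing moves.
- workorder.sign_off(): hands the job in, once; it reports no verdict.
The state is a dict: "clock": time; "joints": joint angles; "dq": joint speeds; "tau": joint torques, N m; "ee_pos": TCP position; "eef_rot": TCP orientation; "contact_force": force on the tool from outside, world axes, zero at the start; "wrist_torque": the same for the moment, N m; "opening": opening from 0.0 (shut) to 1.0 (fully open).
Only numpy, scipy, OpenCV 4.12 (cv2) and the standard library are available. Lean on these libraries where they do the work, as an engineer would, in place of code of your own. Each camera call takes 0.05 s, during which the arm holds its last target. There are 200 camera calls.

## Working session

There is one attempt and no reset: what is moved stays moved. The work goes in short steps, each a Python script; the robot and the scene stay as the last script left them, time stands still between calls to the robot, and variables do not carry over. Pictures are saved under pics/ and viewed, on a budget of 10 in all, crops included, one or two more only if the job needs it, and the job is handed in when it is done.

```bash
mkdir -p pics && python3 - <<'E'
from workcell import manip, telemetry, viewer
import cv2, numpy as np
for n in ("side","top","wrist"):
    p=viewer.camera_params(n); print(n,p)
    cv2.imwrite(f"pics/{n}0.png",viewer.camera(n))
s=telemetry.read_state(); print(s)
E
```

```text
side {'vfov': 53.24395676124508, 'cx': 284.74514572254583, 'cy': 215.42230527124303, 'rvec': array([ 0.57821783, -2.58158808,  1.33559804]), 'tvec': array([503.17375398, 235.60604815, 565.32704356])}
top {'vfov': 42.42234603795627, 'cx': 280.34116088750665, 'cy': 213.94182957763545, 'rvec': array([ 2.12130446, -2.14913412,  0.15012029]), 'tvec': array([ -1.43341649, 580.38660103, 980.69628917])}
wrist {'vfov': 65.70646984690485, 'cx': 280.6940403704851, 'cy': 212.944702628948, 'rvec': array([-2.28521425, -1.79715769, -0.25174878]), 'tvec': array([-648.79005725,  -31.78250311,  391.66507433])}
{'clock': 0.15, 'joints': array([ 1.24939310e+00,  1.24372501e-01,  1.65135685e+00,  7.47304284e-06,
        1.36747500e+00, -8.26061472e-02]), 'dq': array([-0.00038078, -0.00083791, -0.00492732,  0.00074869, -0.00035351,
        0.00081854]), 'tau': array([ 5.36919833e-04, -4.18193972e+01, -3.60471833e+01,  7.74630136e-02,
        4.69870528e-02, -9.60609691e-05]), 'ee_pos': array([153.6284421 , 631.10081196, 227.66030711]), 'eef_rot': array([[-5.16075357e-04,  2.36535071e-01,  9.71622815e-01],
       [-1.52685121e-03,  9.71621625e-01, -2.36535592e-01],
       [-9.99998701e-01, -1.60559366e-03, -1.40276117e-04]]), 'contact_force': array([ 0.31145906, -0.46601558, -0.2159389 ]), 'wrist_torque': array([-0.05733354,  0.03823936,  0.00954867]), 'opening': 0.9983680986915268}
```

View pics/top0.png

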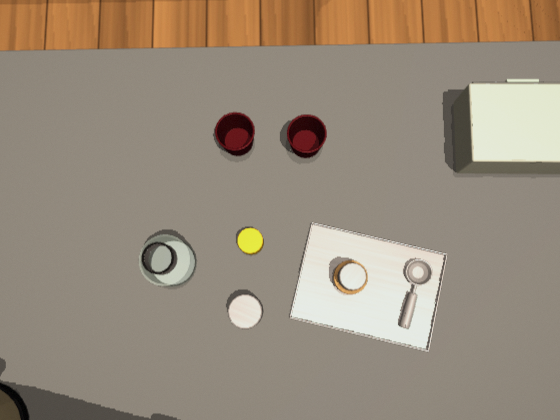

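View pics/side0.png

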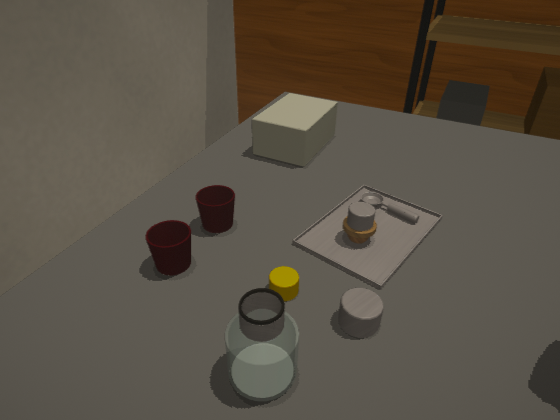

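Top view: lids at about (351,277), jar ring (158,258), decoys at (245,311) and (250,241). Side view: cap top (361,211), jar ring (262,306).

```bash
cat > h.py <<'E'
from workcell import manip, telemetry, viewer, workorder
import cv2, numpy as np
def project(p,pts,fish):
    pts=np.asarray(pts,float).reshape(-1,3); f=210/np.tan(np.radians(p['vfov']/2))
    R=cv2.Rodrigues(p['rvec'])[0]; c=pts@R.T+p['tvec']
    r=np.hypot(c[:,0],c[:,1]); k=np.arctan2(r,c[:,2])/r if fish else 1/c[:,2]
    return np.c_[p['cx']+f*k*c[:,0],p['cy']+f*k*c[:,1]]
def onplane(p,uv,z,fish=False):
    f=210/np.tan(np.radians(p['vfov']/2)); R=cv2.Rodrigues(p['rvec'])[0]
    d=(np.asarray(uv,float)-[p['cx'],p['cy']])/f; r=np.hypot(*d)
    d=np.r_[d*(np.sin(r)/r),np.cos(r)] if fish else np.r_[d,1]
    o=-R.T@p['tvec']; d=R.T@d; return o+d*(z-o[2])/d[2]
def ori(a): # tool down, jaw axis at angle a in the xy plane
    x=np.array([0,0,-1.]); y=np.array([np.cos(a),np.sin(a),0]); return np.c_[x,y,np.cross(x,y)]
E
python3 - <<'E'
from h import *
T=viewer.camera_params('top');S=viewer.camera_params('side')
for n,a,b,z in(('cap',(352,275),(361,211),73),('jar',(158,258),(262,306),135),('tray corners',(313,226),(0,0),10),('c',(445,253),(0,0),10),('c',(292,318),(0,0),10),('c',(429,348),(0,0),10),('spoon',(418,271),(373,201),6),('cup1',(235,132),(0,0),70),('cup2',(307,133),(0,0),70)):
    print(n,onplane(T,a,z).round(1),onplane(S,b,z).round(1))
W=viewer.camera_params('wrist');R=cv2.Rodrigues(W['rvec'])[0]
s=telemetry.read_state();print('cam in tool',s['eef_rot'].T@(-R.T@W['tvec']-s['ee_pos']),(s['eef_rot'].T@R.T).round(2))
E
```

```text
cap [ 462.5 -137.5   73. ] [ 459.6 -126.6   73. ]
jar [493. 200. 135.] [491.5 206.5 135. ]
tray corners [561. -72.  10.] [ 3385.8 -1556.3    10. ]
c [ 504.9 -325.4   10. ] [ 3385.8 -1556.3    10. ]
c [385.1 -28.4  10. ] [ 3385.8 -1556.3    10. ]
c [ 326.7 -285.    10. ] [ 3385.8 -1556.3    10. ]
spoon [ 471.2 -272.7    6. ] [ 466.3 -272.9    6. ]
cup1 [734.7  74.7  70. ] [ 3019.4 -1308.6    70. ]
cup2 [730.5 -61.5  70. ] [ 3019.4 -1308.6    70. ]
cam in tool [-155.52261793    0.18914178  -78.81855499] [[ 0.   -0.28  0.96]
 [ 1.    0.   -0.  ]
 [-0.    0.96  0.28]]
```

```bash
python3 - <<'E'
from h import *
import pickle
D={}
for n,p,a,zz,dy in(('jar',(492,203),0.39,260,0),('lid',(461,-133),-0.28,160,0)):
    for i in (0,1):
        q=(p[0]+(0,20)[i],p[1]+(0,15)[i],zz-i*0)
        (manip.move_ptp if i==0 else manip.move_linear)(np.array(q,float),ori(a)); manip.hold(.15)
        P=viewer.camera_params('wrist'); im=viewer.camera('wrist'); D[n,i]=(P,im)
s=telemetry.read_state();print(s['clock'],s['ee_pos'],s['joints'])
pickle.dump(D,open('d.pkl','wb'))
a=np.hstack([D['jar',0][1],D['lid',0][1]])
cv2.imwrite('pics/w1.png',cv2.resize(a,(800,300),interpolation=cv2.INTER_AREA))
E
```

```text
4.9333 [ 480.59536494 -118.16518964  159.87314843] [-3.49503595e-01 -1.72033177e-01  2.05891897e+00 -1.90171567e-04
  1.25505901e+00 -6.93304785e-02]
```

View pics/w1.png

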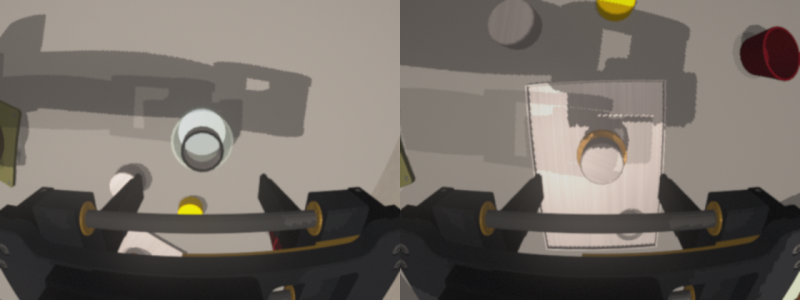

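Left (jar view): collar ring at about (202,150); right: wooden flange arc around (603,150), cap top at (602,165) in the half-scale picture. Next I refine by model fits.

```bash
cat >> h.py <<'E'
from scipy.optimize import least_squares
def fitcircle(P,pts,z,r,x0,fish=True):
    W=np.array([onplane(P,u,z,fish)[:2] for u in pts])
    s=least_squares(lambda c:np.hypot(*(W-c).T)-r,x0,loss='soft_l1',f_scale=1.)
    return s.x,np.median(abs(s.fun)),len(W)
def circ(c,z,r):
    t=np.linspace(0,2*np.pi,90); return np.c_[c[0]+r*np.cos(t),c[1]+r*np.sin(t),0*t+z]
def radial(P,mask,c,z,rmax,n=120,fish=True,ang=None):
    "outermost mask pixel along each world ray from c on plane z"
    out=[]
    for t in (np.linspace(0,2*np.pi,n) if ang is None else ang):
        r=np.arange(rmax,5,-.25); q=np.c_[c[0]+r*np.cos(t),c[1]+r*np.sin(t),0*r+z]
        u=project(P,q,fish); ui=np.rint(u).astype(int)
        ok=(ui>=0).all(1)&(ui[:,0]<560)&(ui[:,1]<420)
        h=np.array([o and mask[b,a]>0 for (a,b),o in zip(ui,ok)])
        if h.any(): out.append(u[np.argmax(h)])
    return np.array(out)
E
python3 - <<'E'
from h import *
import pickle
D=pickle.load(open('d.pkl','rb')); crops=[]
for (n,i),(P,im) in D.items():
    hsv=cv2.cvtColor(im,cv2.COLOR_BGR2HSV)
    if n=='jar': m=(im.max(2)<75).astype(np.uint8); z,r,c=134.7,27.5,(492,203)
    else: m=((hsv[...,0]>6)&(hsv[...,0]<25)&(hsv[...,1]>110)).astype(np.uint8); z,r,c=37,32,(461,-133)
    for _ in range(3):
        pts=radial(P,m,c,z,r+8); c,e,k=fitcircle(P,pts,z,r,c)
    print(n,i,c.round(1),e.round(2),k)
    v=cv2.resize(im,None,fx=3,fy=3,interpolation=cv2.INTER_CUBIC)
    L=[(c,z,r,(0,255,0))]+([(c,73,25,(255,0,0))] if n=='lid' else [])
    for cc,zz,rr,col in L: cv2.polylines(v,[np.int32(project(P,circ(cc,zz,rr),True)*3+1)],True,col,1)
    for p in pts: cv2.circle(v,tuple(np.int32(p*3+1)),1,(0,0,255),-1)
    u=np.int32(project(P,[*c,z],True)[0]*3); crops.append(v[max(0,u[1]-150):u[1]+150,u[0]-200:u[0]+200][:300,:400])
cv2.imwrite('pics/c1.png',np.vstack([np.hstack(crops[:2]),np.hstack(crops[2:])]))
E
```

```text
jar 0 [494.  203.2] 1.58 115
jar 1 [495.  203.1] 1.48 96
lid 0 [ 460.7 -141. ] 0.74 62
lid 1 [ 460.6 -140.3] 1.29 40
```

View pics/c1.png

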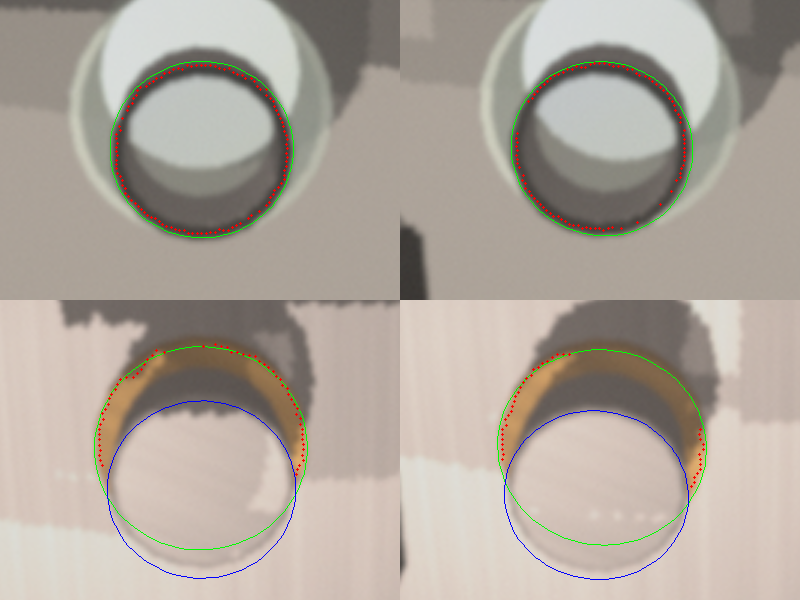

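```bash
python3 - <<'E'
from h import *
import pickle
D={}
for n,p,zz,a0 in(('lid',(461,-137),140,-.28),('jar',(494,203),220,.39)):
    for i,da in enumerate((1.5,-1.5)):
        manip.move_ptp(np.array((*p,zz),float),ori(a0+da)); manip.hold(.15)
        P=viewer.camera_params('wrist'); D[n,i]=(P,viewer.camera('wrist'))
s=telemetry.read_state();print(s['clock'],s['joints'].round(2))
pickle.dump(D,open('d2.pkl','wb'))
crops=[]
for (n,i),(P,im) in D.items():
    v=cv2.resize(im,None,fx=2.5,fy=2.5,interpolation=cv2.INTER_CUBIC)
    L=[((494,203),135,27.5),((494,203),135,24.5)] if n=='jar' else [((461,-137),39,32),((461,-137),73,25)]
    for L1 in L: cv2.polylines(v,[np.int32(project(P,circ(*L1),True)*2.5+1)],True,(0,255,0),1)
    u=np.int32(project(P,[*L[0][0],L[0][1]],True)[0]*2.5); y=max(0,u[1]-150);x=max(0,u[0]-200)
    crops.append(cv2.resize(v[y:y+300,x:x+400],(400,300)))
cv2.imwrite('pics/c2.png',np.vstack([np.hstack(crops[:2]),np.hstack(crops[2:])]))
E
```

```text
14.7083 [ 0.29 -0.13  1.92  0.    1.35  1.4 ]
```

View pics/c2.png

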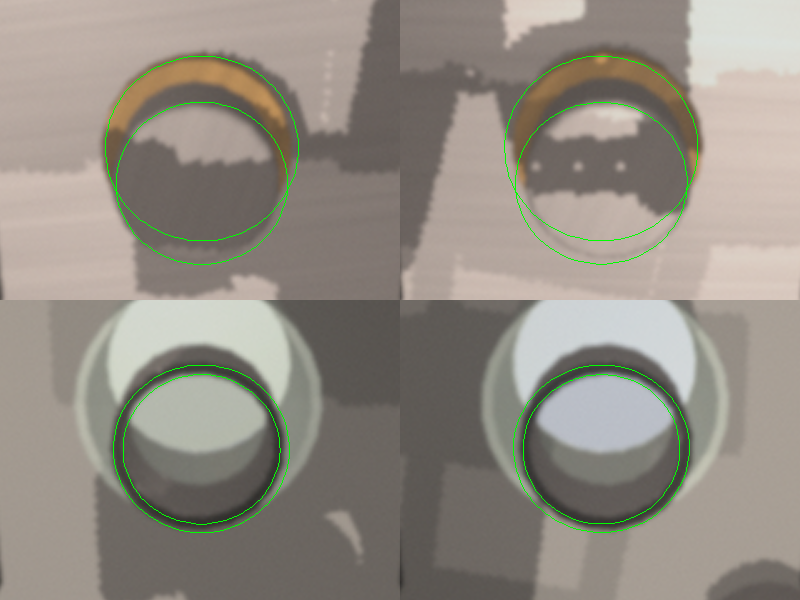

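```bash
python3 - <<'E'
from h import *
import pickle
from scipy.ndimage import map_coordinates
from scipy.optimize import minimize
D=[pickle.load(open(f,'rb')) for f in('d.pkl','d2.pkl')]
def prof(P,ch,c,z,r):
    u=project(P,circ(c,z,r),True); return map_coordinates(ch,[u[:,1],u[:,0]],order=1,mode='nearest')
for k,d in enumerate(D):
  for (n,i),(P,im) in d.items():
    b=im.astype(float)
    if n=='jar':
        g=b.mean(2); f=lambda c:np.mean([prof(P,g,c,134.7,r).mean() for r in(25.3,26,26.7)])
        s=minimize(f,(494,203),method='Nelder-Mead',options=dict(initial_simplex=[(490,200),(498,202),(493,207)]))
    else:
        g=b[...,2]-b[...,0]; f=lambda c:-np.mean([prof(P,g,c,39,r) -prof(P,g,c,39,r+4) for r in(29,30.5)])
        s=minimize(f,(461,-138),method='Nelder-Mead',options=dict(initial_simplex=[(457,-140),(465,-139),(461,-134)]))
    print(k,n,i,s.x.round(1),round(s.fun,1))
E
```

```text
0 jar 0 [493.9 203.3] 76.6
0 jar 1 [494.3 203.5] 77.5
0 lid 0 [ 461.4 -138.7] -29.0
0 lid 1 [ 461.7 -138.3] -29.0
1 lid 0 [ 460.7 -138.8] -28.9
1 lid 1 [ 461.6 -139.1] -22.2
1 jar 0 [493.2 201.4] 65.8
1 jar 1 [495.9 202.6] 68.3
```

```bash
python3 - <<'E'
from h import *
manip.move_ptp(np.array((461.4,-138.7,110)),ori(-.28))
c=manip.move_linear(np.array((461.4,-138.7,29.)),max_speed=90,contact_N=6)
s=telemetry.read_state(); print(c,s['ee_pos'],s['contact_force'],s['clock'])
if not c:
    manip.grab(40); s=telemetry.read_state(); print(s['opening']*95,s['ee_pos'],s['contact_force'])
    manip.move_linear(np.array((461.4,-138.7,60.)),max_speed=60)
    manip.hold(.2); P=viewer.camera_params('wrist'); im=viewer.camera('wrist')
    s=telemetry.read_state(); print(s['opening']*95,s['ee_pos'],s['contact_force'],s['clock'])
    cv2.imwrite('pics/g1.png',im)
E
```

```text
False [ 461.99090848 -138.95048318   29.65804465] [ 0.29540597 -0.53209658  0.2180545 ] 17.1167
61.72980538806933 [ 461.43789103 -138.70809929   29.12391151] [ 0.634841   -0.8031004   1.41269501]
61.98657265536177 [ 461.07798814 -138.56686511   59.52420912] [-0.81793905  0.32367798 -1.85023756] 18.675
```

View pics/g1.png

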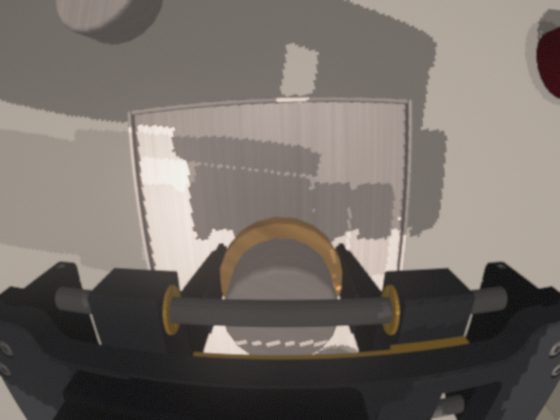

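The lid pair is gripped and lifted (flange arc top at (281,220), edges x 221 and 343; cap still on). I check the offset of the lid in the jaws, then go above the jar.

```bash
cat >> h.py <<'E'
from scipy.ndimage import map_coordinates
from scipy.optimize import minimize
def annfit(P,im,c0,z):
    b=im.astype(float); g=b[...,2]-b[...,0]; t=s=None
    def pr(c,r):
        u=project(P,circ(c,z,r),True); return map_coordinates(g,[u[:,1],u[:,0]],order=1,mode='nearest')
    f=lambda c:-np.mean([pr(c,r)-pr(c,r+4) for r in(29,30.5)]); c0=np.array(c0)
    return minimize(f,c0,method='Nelder-Mead',options=dict(initial_simplex=[c0+(-4,-2),c0+(4,-1),c0+(0,4)])).x
E
python3 - <<'E'
from h import *
R=ori(.39)
manip.move_linear(np.array((461.4,-138.7,190.)),max_speed=150)
manip.move_ptp(np.array((494.3,202.7,190.)),R); manip.hold(.3)
s=telemetry.read_state(); P=viewer.camera_params('wrist'); im=viewer.camera('wrist')
for dz in (9,11): c=annfit(P,im,s['ee_pos'][:2],s['ee_pos'][2]+dz); print(dz,c,c-s['ee_pos'][:2],'tool',R.T@np.r_[c-s['ee_pos'][:2],0])
print(s['ee_pos'],s['eef_rot'][2],s['opening']*95,s['contact_force'],s['clock'])
u=project(P,circ(c,s['ee_pos'][2]+10,32),True); cv2.polylines(im,[np.int32(u)],True,(0,255,0),1)
u=project(P,circ((494.3,202.7),134.7,27.5),True); cv2.polylines(im,[np.int32(u)],True,(255,0,255),1)
cv2.imwrite('pics/g2.png',np.hstack([im,viewer.camera('side')])[:,::1]) 
a=cv2.resize(im[100:400,100:460],(400,333)); b=viewer.camera('side')[150:400,120:420]
cv2.imwrite('pics/g2.png',np.hstack([a,cv2.resize(b,(400,333))]))
E
```

```text
9 [494.18219593 203.17654425] [-0.37545138  1.22985774] tool [ 0.          0.12031928 -1.28024884]
11 [493.95412805 203.75622113] [-0.60351926  1.80953463] tool [ 0.          0.12976367 -1.90310601]
[494.55764732 201.9466865  190.05966399] [-9.99999989e-01  1.20667057e-04  8.66929326e-05] 62.19484488446062 [-3.38048288e-01 -8.87781680e-04 -2.05686642e+00] 21.2833
```

View pics/g2.png

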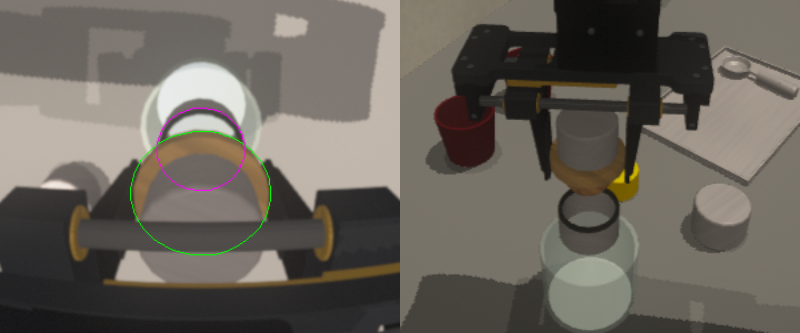

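```bash
python3 - <<'E'
from h import *
def st(t):
    s=telemetry.read_state(); print(t,s['ee_pos'].round(2),s['contact_force'].round(2),s['wrist_torque'].round(2),round(s['opening']*95,2),round(s['clock'],2))
x,y=494.6,201.8
manip.grab(58)
c=manip.move_linear(np.array((x,y,152.)),max_speed=60,contact_N=4); st(c)
if not c:
    c=manip.move_linear(np.array((x,y,139.5)),max_speed=30,contact_N=4); st(c)
    if not c or telemetry.read_state()['ee_pos'][2]<142:
        c=manip.move_linear(np.array((x,y,124.)),max_speed=15,contact_N=22); st(c)
        manip.hold(.3); st('hold')
E
```

```text
False [494.81 201.88 152.19] [ 0.25 -0.06 -1.8 ] [-0.07 -0.05  0.04] 61.78 22.43
False [494.52 201.78 139.33] [ 0.14  0.18 -2.49] [-0.1   0.08 -0.  ] 61.78 23.0
True [494.86 201.89 132.08] [-0.61 -0.16  3.91] [-0.04  0.08  0.04] 61.86 23.69
hold [494.86 201.89 132.1 ] [-0.24  0.59  6.5 ] [-0.09  0.03  0.04] 61.75 23.99
```

```bash
python3 - <<'E'
from h import *
def st(t):
    s=telemetry.read_state(); print(t,s['ee_pos'].round(2),s['contact_force'].round(2),round(s['opening']*95,2),round(s['clock'],2)); return s
c=manip.move_linear(np.array((494.8,201.9,126.)),max_speed=10,contact_N=20); st(c)
manip.hold(.3); s=st('hold')
p=s['ee_pos'].copy()
im1=viewer.camera('side'); P=viewer.camera_params('wrist'); im=viewer.camera('wrist')
c=annfit(P,im,p[:2],142); print('flange if home',c)
a=cv2.resize(im[130:400,130:430],(400,360)); b=im1[150:400,150:400]
cv2.imwrite('pics/p1.png',np.hstack([a,cv2.resize(b,(400,360),interpolation=cv2.INTER_CUBIC)]))
E
```

```text
True [494.89 201.9  132.16] [-1.3  -0.59  2.98] 61.79 24.33
hold [494.89 201.87 132.13] [-1.06 -0.33  4.95] 61.58 24.63
flange if home [494.38362966 203.32252984]
```

View pics/p1.png

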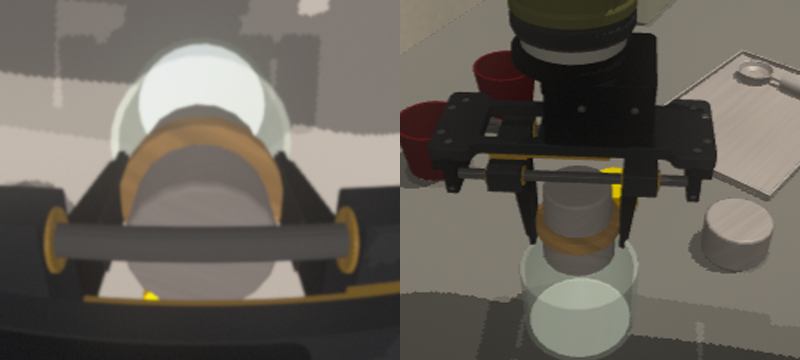

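No black collar left visible; a second push did not move it: hard stop, home. Release and regrip on the cap.

```bash
python3 - <<'E'
from h import *
def st(t):
    s=telemetry.read_state(); print(t,s['ee_pos'].round(2),s['contact_force'].round(2),round(s['opening']*95,2),round(s['clock'],2)); return s
manip.let_go(); st('open')
c=manip.move_linear(np.array((494.7,202.7,159.7)),max_speed=40,contact_N=6); st(c)
manip.hold(.2)
manip.grab(25); st('grab')
im1=viewer.camera('side')
manip.move_linear(np.array((494.7,202.7,175.)),max_speed=15); manip.hold(.2); st('lift')
P=viewer.camera_params('wrist'); im=viewer.camera('wrist'); im2=viewer.camera('side')
f=lambda i:cv2.resize(i[150:400,150:400],(400,400),interpolation=cv2.INTER_CUBIC)
cv2.imwrite('pics/r1.png',np.hstack([f(im1),f(im2)]))
cv2.imwrite('pics/r1w.png',im)
E
```

```text
open [494.59 201.8  131.69] [-0.22 -0.18 -0.65] 94.66 25.5
False [494.55 202.64 159.52] [-0.41  1.07  1.12] 94.95 26.35
grab [494.68 202.71 159.7 ] [ 0.11 -0.81 -0.54] 49.99 27.34
lift [494.65 202.69 174.87] [ 0.08 -0.35 -0.49] 50.59 28.76
```

View pics/r1.png

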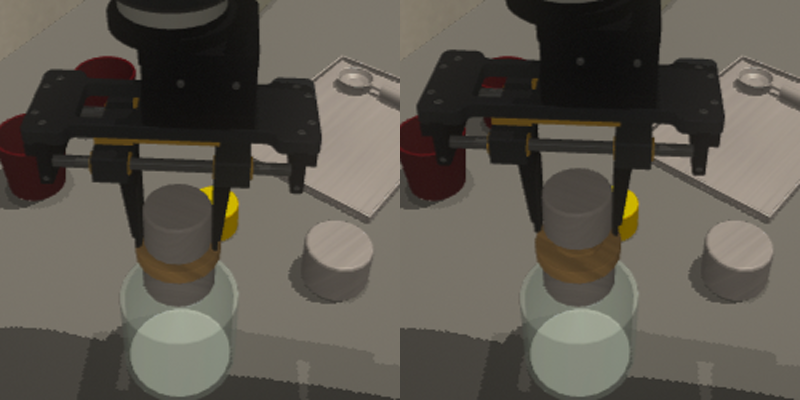

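The cap rises (top from y≈188 to 172), flange stays at y≈262. Lift the rest.

```bash
python3 - <<'E'
from h import *
manip.move_linear(np.array((494.7,202.7,265.5)),max_speed=70); manip.hold(.6)
s=telemetry.read_state(); print(s['ee_pos'].round(2),s['eef_rot'][2].round(4),s['contact_force'].round(2),round(s['opening']*95,2),round(s['clock'],2),abs(s['dq']).max())
a=viewer.camera('side')[20:420,130:480]; b=viewer.camera('wrist')
cv2.imwrite('pics/f1.png',np.hstack([a,cv2.resize(b,(450,400))]))
E
```

```text
[494.7  202.69 265.5 ] [-1.     -0.0032  0.    ] [-0.17 -0.01 -0.04] 49.97 30.9 0.0014504730739167135
```

View pics/f1.png

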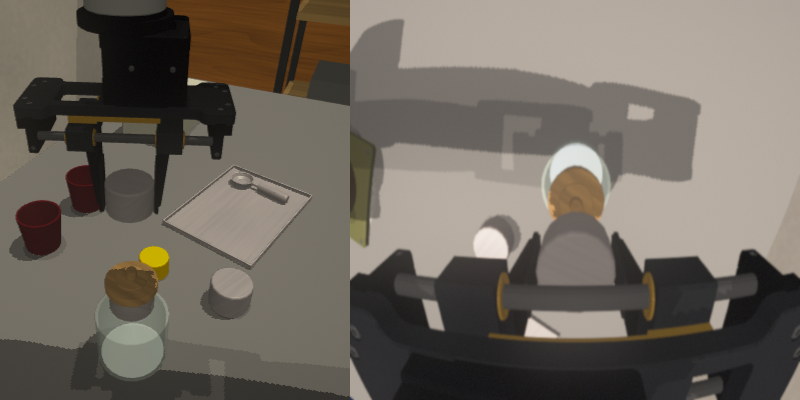

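Cap at (130,195) upright in the jaws, inner lid seated level at (131,285), cups and spoon in place. Handing in.

```bash
python3 -c "
from h import *
workorder.sign_off()"
```

```text
the job is handed in; nothing more can be done
```

I carried the two lids together to the jar by the wooden flange and pressed them in. Then I gripped the steel cap alone, lifted it straight up about 106 mm, and handed the job in while still holding it. The robot clock read about 31 s of the 64 s allowed.

**Lid home:** the press stopped at the height expected for a fully home lid. A second press, stopping at a further 20 N, did not move it, and no black collar was visible. The seal joint itself can't be read, so this is indirect.

**Final hold:** the cap is upright, open side down, and the arm is practically still. The gap is about 106 mm above the flange and somewhat less above the knob. The inner lid sits level in the jar, and the cups and spoon look undisturbed.

**Small disagreements:**
- The jaws read about 62 mm on the 64 mm flange.
- The wrist image put the lid 1–2 mm off the tool centre. I corrected about 1 mm of that, and the lid went in without touching the rim.

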